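# Seat the water-filter cartridge with its two ejector levers

### The arm

A 6-joint arm with a two-finger parallel gripper is mounted at the origin on the work surface. World frame = base frame: x ahead of the robot, y to its left, z up, the work surface at z = 0. Lengths are in m, angles in rad, forces in N, time in s.
With the tool pointing down it reaches from about 0.25 to 0.725 m from the base axis. Payload 4 kg.
Tool frame: the origin (TCP) lies on the front face of the gripper's body, between the roots of the fingers; the fingertips stand 73 mm ahead of it and the grasp point (between the pads) lies 54 mm ahead of it; z points along the fingers, y is the line along which they close (so a half turn about z gives the same grasp; the last joint's range is limited). The gripper opens to 85 mm and grips with 20 to 120 N. Pads are 22 mm wide; open, the fingers measure 114 mm over their backs; the gripper's body (76 mm by 85 mm) begins 54 mm behind the grasp point. The pads swing forward as they close: fully open they stand 13 mm farther back than shut.
Start: joints at [1.174, 0.241, 0.005, 1.335, 0, 1.571], TCP at [0.193, 0.461, 0.304] pointing down, gripper open.
Joint ranges: [-2.72, 2.72], [-1.05, 1.87], [-1.09, 1.28], [-1.99, 2.15], [-1.42, 1.44], [-3.14, 3.14]. Speed limits (rad/s): [2.79, 2.79, 3.14, 3.14, 3.14, 3.14].

### API

Orientations are given as a unit quaternion [x, y, z, w].
In Python, from workcell import bot gives the robot as it stands. The module is installed in compiled form; this text tells all that it offers.
- The arm moves only by the tool step_arm, never from a script. Its argument "rows" is a list of rows, each a list of 2 entries, a list of its own where there are three numbers: the shift along the tool's x, y, z in mm, then the turn about the tool's z in degrees. A call has 1 to 12 rows; each row is the pose to reach, as a shift and turn from the pose commanded when the call began, along the tool's axes at that moment; what a row does not reach only later rows make up. A row lasts 1/8 s, in which the tool goes at most 62.5 mm and 10.7 degrees, less where a joint would pass 70% of its speed; a pose out of reach is approached as far as the arm can. A call with a gripper value outside its range is refused whole. "claw" is the gripper's target within -1 to 1 (shut at 1, half-way at 0, fully open at -1), set as the call begins (left out, the last holds). The fingers move at their own pace and stop on an object; the grip force is fixed at half the most. Time passes only in rows, so rows that repeat a pose let the fingers close. It gives the time, the measured TCP pose, the force, the opening and the grip force at its end, in the units of the state.
- bot.get_obs(): the state, without advancing time (a new reading comes with each control period).
- bot.camera(name): name is "side" or "top"; returns (picture, depth): 420x560x3 uint8, red, green, blue; 420x560 float32, m along the optical axis (not along the pixel's ray), 0 where there is no reading.
- bot.camera_params(name): a dict with "fx", "fy", "cx", "cy" (pixels), "pose" (4x4, takes a point from camera to world coordinates). Camera axes: x right, y up, looking along -z (the intrinsics and any distortion apply to the point x, -y, -z); pixel columns grow to the right and rows downward; lengths in m; the calibration is good to about 2 mm. A picture is of the moment at which its call begins. camera_params takes no time and is no camera call.
- bot.job_done(): hands the job in; it is judged then, once.
Trained networks look in the newest picture that a camera, given by its name, has taken for a name from the list of things; names that differ only in an ending like _2 or _b are one class to them, and where a whole thing is asked for, a point or a joint stands for the part that bears it (a point fixed in the world has none). Each returns a list of dicts, best first, with "score" (0 to 1); they miss things now and then, are a little off and sometimes report something else, mostly with a low value. They report only what shows in the picture. A call takes as long as a camera call. They do not tell look-alikes from the thing itself.
- bot.trace(target, camera): "pixels" (420x560 bool, what is visible of it) and "uv" ([column, row] in pixels, amid what is visible of it).
The state is a dict: "clock": time; "joint_pos": joint angles; "joint_vel": joint speeds; "tau": joint torques, N m; "eef_pos": TCP position; "tool_rot": TCP orientation; "ft_force": force on the tool from outside, world axes, zero at the start; "ft_torque": the same for the moment, N m; "grip_width": finger opening in m; "grasp_force": force on a finger pad.
Only numpy, scipy, OpenCV 4.12 (cv2) and the standard library are available. Lean on these libraries where they do the work, as an engineer would, in place of code of your own. Each camera call takes 0.05 s, during which the arm holds its last target. There are 200 camera calls.

### The job

Pick up the water-filter cartridge and stand it in the pocket of the white filter dock while both of the dock's levers are still swung out, and let go of it. Then swing the two levers inward, one after the other, until each is hard home and its hook holds that end of the cartridge down on the pocket's floor. Work gently (never more than 25 N on a lever) and leave the other things on the tray where they are.

Things in the scene. Friction and masses are not known exactly. Their poses are not given: they have to be found in the camera images.
- cartridge_mid (a point): Centre, half-way up (42.5 mm above the underside), of the loose white filter cartridge (0.2-0.33 kg), standing upright on the tray. Lower slab 36 (own x) x 112 (y) x 40 mm high, mesh windows on its long sides; centred on it a grip block 30 (x) x 56 (y), from 40 to 85 mm up: grip it across its 30 mm from above. The slab's free top ends are shoulders for the lever hooks. Same either way round.
- dock_mouth (a point): Centre of the pocket's mouth in the top face of the fixed white dock, a block 66 (own x) x 190 (y) x 40 mm high on the tray; z up. The mouth is 44 mm, the tray's floor 4 mm above the work surface. Pocket 39 (x) x 116 (y) x 30 mm deep with 4 mm lead-in chamfers: 1.5 to 2 mm clearance all round. The cartridge's long side goes along the dock's y.
- dock: The same dock, origin at the centre of its underside. Two spring plungers on the pocket's floor, 40 mm either side of the centre, carry the cartridge, just set in and let go, with its underside 22 mm below the mouth; each needs 2 N to give and 5 N when the cartridge is right down on the floor, 30 mm below the mouth.
- lever_left (a joint): Angle of the metal lever at the dock's +y end: at 0 its handle leans 0.35 rad inward, over the cartridge; grows as the handle swings outward, to 1.1 at most; starts at 0.8 to 1.0. Axle along the dock's x, 80 mm from the centre towards +y, nominally 2 mm above the mouth, but its bracket may sit up to 4.5 mm higher or lower (not measured). From 0.75 up its hook is clear of the cartridge's way in.
- lever_right (a joint): The mirror-image lever at the dock's -y end (axle 80 mm from the centre towards -y, up to 4.5 mm off in height on its own account): grows outward, starts at 0.8 to 1.0. Handle of either lever: a straight bar 18 mm wide and 8 mm thick with a round cross roll, 12 mm diameter and 24 mm long, at its free end, 75 mm from the axle. Without a cartridge it would swing on to -0.3.
- plunger_left: Spring plunger under the dock's +y end (one like it at -y). How a lever works: its hook meets the cartridge's shoulder at about 0.1 to 0.4 rad and presses that end 8 mm down until it sits on the pocket's floor. That is home, at some angle between -0.15 and 0.15 that differs from lever to lever and is told by force: the push then climbs steeply.
- plunger_right: Spring plunger under the dock's -y end. Forces: the levers' hinges are stiff (0.2 N m) and stay where they are left; pushed about 45 mm above the axle a handle needs 1 to 6 N at first and up to about 9 N while pressing the cartridge down, before it is home.
- mug: Bystander: black ceramic mug, 80 mm wide, 90 mm high; origin at the centre of its underside.
- tin: Bystander: closed aluminium tin, 76 mm wide, 100 mm high; origin at the centre of its underside.
- cone: Bystander: stainless filter cone on a foot, 104 mm wide at the rim, 78 mm high; origin at the centre of its underside.
- spoon_rest: Bystander: clear acrylic spoon rest, a flat tray 70 by 130 mm, 12 mm high; origin at the centre of its underside.
- jar: Bystander: small glass jar, 54 mm wide, 75 mm high; origin at the centre of its underside.
- cup: Bystander: small white cup, 60 mm wide, 55 mm high; origin at the centre of its underside.
Things that resemble listed ones, but are neither listed nor needed, are in the scene too. Leave any blue look-alike of the part that bears cartridge_mid alone.

How it is judged:
By the outcome, as a careful person would: the job done as asked, in the order asked, and still so for the second after the job is handed in, with the robot touching nothing.
It also fails if it takes over 72 s, if anything falls off the work surface, if the arm or the gripper's body presses on something with over 40 N, if the wrist force passes 120 N, or if a joint passes its speed limit or range.

## Working session

There is one attempt and no reset: what is moved stays moved. The work goes in short steps, Python scripts to look and compute and a tool call to move; the robot and the scene stay as the last step left them, time stands still between calls to the robot, and variables do not carry over. Pictures are saved under pics/ and viewed, at most 10 in all, crops included, and the job is handed in when it is done.

Besides the shell and the picture viewer there is one more tool, called after "Request:" by a JSON object that holds its "method" and its "body". step_arm: Moves the arm, as the interface text tells. Its arguments: {"type":"object","properties":{"rows":{"type":"array"},"claw":{"type":"number"}},"required":["rows"]}

```bash
mkdir -p pics; cat > h.py <<'E'
import numpy as np, cv2
from workcell import bot
def cloud(name,d):
    p=bot.camera_params(name); v,u=np.mgrid[:420,:560]
    pc=np.stack([(u-p['cx'])/p['fx']*d,-(v-p['cy'])/p['fy']*d,-d],-1)
    T=np.array(p['pose']); return pc@T[:3,:3].T+T[:3,3]
def snap(name,fn):
    im,d=bot.camera(name); cv2.imwrite('pics/'+fn,im[:,:,::-1]); W=cloud(name,d); W[d==0]=np.nan; np.savez('pics/'+fn+'.npz',W=W,im=im); return im,d,W
E
python3 - <<'E'
from h import *
for n in('top','side'):
    im,d,W=snap(n,n+'0.png'); p=bot.camera_params(n); print(n,p)
    for t in('cartridge_mid','dock','lever_left','lever_right'):
        for r in bot.trace(t,n)[:3]:
            m=r['pixels']; print(n,t,r['score'],r['uv'],m.sum(),np.nanmedian(W[m],0).round(3))
o=bot.get_obs(); print({k:np.round(v,3) for k,v in o.items()})
E
```

```text
top {'fx': 509.5128984287933, 'fy': 509.5128984287933, 'cx': 283.46032799599834, 'cy': 210.8454783554262, 'pose': array([[ 0.00378259,  0.98671272, -0.16243063,  0.31209997],
       [-0.99991439,  0.00169741, -0.01297419, -0.11232459],
       [-0.01252608,  0.1624658 ,  0.98663466,  1.67833498],
       [ 0.        ,  0.        ,  0.        ,  1.        ]])}
top cartridge_mid 0.74 [435.1, 250.7] 446 [ 0.445 -0.565  0.047]
top cartridge_mid 0.66 [202.0, 227.8] 1503 [0.531 0.183 0.041]
top cartridge_mid 0.57 [312.4, 211.3] 414 [ 0.578 -0.188  0.05 ]
top dock 0.9 [200.5, 228.2] 1471 [0.531 0.185 0.041]
top lever_left 0.55 [249.4, 262.1] 852 [0.411 0.025 0.009]
side {'fx': 509.35655844536143, 'fy': 509.35655844536143, 'cx': 270.32720705473145, 'cy': 203.50207350775446, 'pose': array([[ 7.22667948e-01,  4.95674289e-01, -4.81724026e-01,
        -1.82274016e-01],
       [-6.91194729e-01,  5.19191696e-01, -5.02682633e-01,
        -9.01676790e-01],
       [ 9.40257126e-04,  6.96237734e-01,  7.17810653e-01,
         1.19889635e+00],
       [ 0.00000000e+00,  0.00000000e+00,  0.00000000e+00,
         1.00000000e+00]])}
side cartridge_mid 0.78 [360.5, 331.7] 1063 [ 0.436 -0.579  0.041]
side cartridge_mid 0.56 [289.6, 223.7] 656 [ 0.569 -0.204  0.044]
side dock 0.58 [199.0, 172.6] 1399 [0.522 0.188 0.039]
side lever_left 0.71 [177.6, 148.1] 109 [0.513 0.278 0.085]
side lever_left 0.4 [222.3, 171.6] 100 [0.54  0.091 0.081]
{'clock': np.float64(0.5), 'joint_pos': array([ 1.174,  0.241,  0.005,  1.335, -0.   ,  1.571]), 'joint_vel': array([ 0.   , -0.001, -0.   , -0.001, -0.001,  0.001]), 'tau': array([ 0.0000e+00, -3.7186e+01,  2.5246e+01,  3.0000e-03, -0.0000e+00,
       -0.0000e+00]), 'eef_pos': array([0.193, 0.461, 0.304]), 'tool_rot': array([ 0.197,  0.98 , -0.   , -0.   ]), 'ft_force': array([ 0.704,  0.678, -0.269]), 'ft_torque': array([-0.013,  0.003,  0.019]), 'grasp_force': np.float64(0.0), 'grip_width': np.float64(0.086)}
```

```bash
python3 -c "
import cv2,numpy as np
a=cv2.imread('pics/top0.png');b=cv2.imread('pics/side0.png')
cv2.imwrite('pics/both.png',cv2.resize(np.vstack([a,b]),(560,840))[:,:])"
```

```text
(no output)
```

View pics/top0.png

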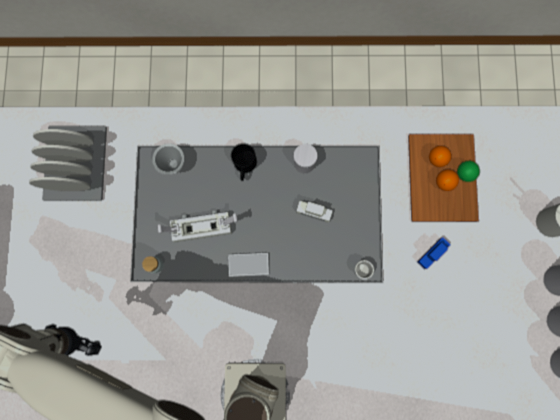

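View pics/side0.png

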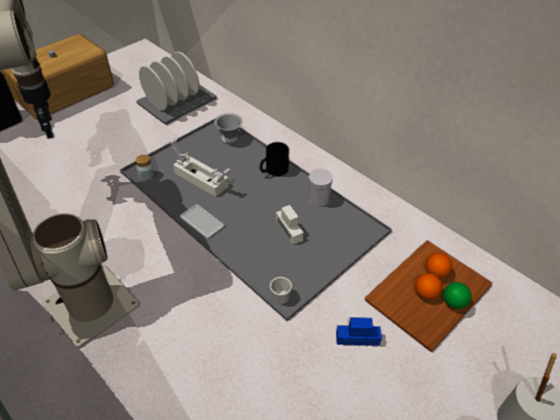

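The white cartridge is at top (315,210) and side (290,224). The dock is at top (202,227), with its levers splayed at (165,228) and (240,217). The blue look-alike at top (434,252) is off the tray.

```bash
cat > fit.py <<'E'
from h import *
def rect(P):
    (c,s,a)=cv2.minAreaRect((P[:,:2]*1000).astype(np.float32))
    a=np.deg2rad(a)
    if s[0]>s[1]: s=s[::-1]; a+=np.pi/2   # long axis direction = a+90
    yaw=(a+np.pi/2)%np.pi
    return np.round(c,1),np.round(s,1),round(np.degrees(yaw),1)
E
python3 - <<'E'
from fit import *
for n in('top','side'):
    z=np.load(f'pics/{n}0.png.npz'); W=z['W']; 
    for nm,c,r in(('cart',(.575,-.195),.085),('dock',(.527,.188),.14)):
        near=np.hypot(W[...,0]-c[0],W[...,1]-c[1])<r
        for lo,hi in((.036,.052),(.075,.1),(.0,.1)) if nm=='cart' else((.036,.051),(.055,.12),(.008,.025)):
            m=near&(W[...,2]>lo)&(W[...,2]<hi); P=W[m]
            if len(P)>8: print(n,nm,lo,hi,len(P),rect(P),P.mean(0).round(4),np.median(P[:,2]).round(4))
    t=(np.abs(W[...,0]-.45)<.03)&(np.abs(W[...,1]+.2)<.05); print('tray z',np.nanmedian(W[t][:,2]))
a=cv2.imread('pics/top0.png')[170:260,140:340]; b=cv2.imread('pics/side0.png')[130:260,150:320]
cv2.imwrite('pics/c1.png',np.vstack([cv2.resize(a,(600,270),interpolation=2),cv2.resize(b,(432,330),interpolation=2)[:, :432] if 0 else cv2.copyMakeBorder(cv2.resize(b,(432,330),interpolation=2),0,0,0,168,0)]))
E
```

```text
top cart 0.036 0.052 205 (array([ 583.4, -189.9]), array([ 38.3, 111.8]), np.float64(72.6)) [ 0.5811 -0.1897  0.044 ] 0.0443
top cart 0.075 0.1 174 (array([ 583.9, -190.2]), array([32. , 55.7]), np.float64(72.7)) [ 0.5829 -0.1902  0.0886] 0.0887
top cart 0.0 0.1 1820 (array([ 575.5, -194.5]), array([167.2, 168. ]), np.float64(134.9)) [ 0.5731 -0.1942  0.0193] 0.0068
top dock 0.036 0.051 604 (array([536.8, 181.8]), array([ 78. , 191.2]), np.float64(99.1)) [0.5308 0.1829 0.0433] 0.0434
top dock 0.055 0.12 263 (array([532.1, 176.4]), array([ 37.4, 247.3]), np.float64(99.0)) [0.5307 0.1812 0.0855] 0.0845
top dock 0.008 0.025 1073 (array([524.9, 188.1]), array([273.5, 275.5]), np.float64(78.9)) [0.5263 0.1821 0.0125] 0.0111
tray z 0.0043297196222327194
side cart 0.036 0.052 200 (array([ 579.9, -187.9]), array([ 37.4, 116.9]), np.float64(72.8)) [ 0.5698 -0.2026  0.0431] 0.0431
side cart 0.075 0.1 179 (array([ 579.7, -188. ]), array([31.9, 62.3]), np.float64(74.3)) [ 0.5768 -0.1924  0.0868] 0.0874
side cart 0.0 0.1 1795 (array([ 571.5, -199.5]), array([156.2, 168.5]), np.float64(143.9)) [ 0.5662 -0.2028  0.0212] 0.0059
side dock 0.036 0.051 493 (array([528.1, 180. ]), array([ 72.5, 195.4]), np.float64(98.3)) [0.5244 0.1798 0.0429] 0.043
side dock 0.055 0.12 225 (array([525.7, 175.4]), array([ 38.3, 245.7]), np.float64(97.6)) [0.5229 0.2    0.087 ] 0.0839
side dock 0.008 0.025 536 (array([526.1, 186.3]), array([260.4, 275.1]), np.float64(166.5)) [0.5183 0.1763 0.0142] 0.0128
tray z 0.0037345504841792554
```

View pics/c1.png

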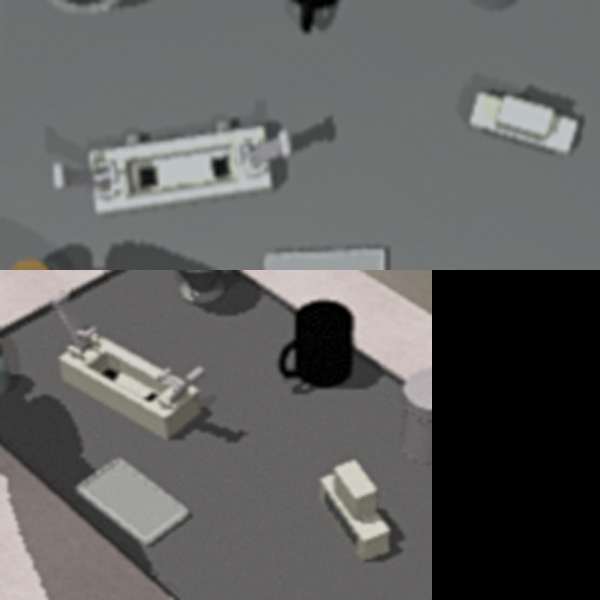

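```bash
cat > go.py <<'E'
from h import *
from scipy.spatial.transform import Rotation as R
def go(x,y,z,yang=None):
    o=bot.get_obs(); r=R.from_quat(o['tool_rot']); M=r.as_matrix()
    s=M.T@(np.array([x,y,z])-o['eef_pos'])*1000
    cur=np.degrees(np.arctan2(M[1,1],M[0,1])); t=0 if yang is None else (cur-yang+90)%180-90
    print('at',o['eef_pos'].round(4),'yang',cur.round(2),'shift',s.round(1),'turn',round(t,2),'F',o['ft_force'].round(1),'t',o['clock'],'q',o['joint_pos'].round(2))
E
python3 -c "
from go import *
go(.582,-.189,.20,-17.2)"
```

```text
at [0.1932 0.4611 0.3039] yang 67.27 shift [-609.8 -449.3  103.9] turn 84.47 F [ 0.7  0.7 -0.3] t 0.5 q [ 1.17  0.24  0.    1.34 -0.    1.57]
```

Request:
{"method": "step_arm", "body": {"rows": [[[-610, -449, 60], 84.5], [[-610, -449, 60], 84.5], [[-610, -449, 60], 84.5], [[-610, -449, 60], 84.5], [[-610, -449, 60], 84.5], [[-610, -449, 60], 84.5], [[-610, -449, 60], 84.5], [[-610, -449, 60], 84.5], [[-610, -449, 60], 84.5], [[-610, -449, 60], 84.5], [[-610, -449, 60], 84.5], [[-610, -449, 60], 84.5]], "claw": -1}}

```text
clock: 2.0
eef_pos: [0.5782, -0.1823, 0.2446]
tool_rot: [0.805, 0.593, 0.0, 0.0]
ft_force: [0.9, -0.2, -0.4]
grip_width: 0.0855
grasp_force: 0.0
```

```bash
python3 -c "
from go import *
go(.582,-.189,.19,-17.2)"
```

```text
at [ 0.5782 -0.1823  0.2446] yang -17.25 shift [-5.3  5.6 54.6] turn -0.05 F [ 0.9 -0.2 -0.4] t 2.0 q [-0.31  0.48  0.2   1.29  0.    1.57]
```

Request:
{"method": "step_arm", "body": {"rows": [[[0, 0, 40], 0], [[0, 0, 75], 0], [[0, 0, 95], 0], [[0, 0, 110], 0], [[0, 0, 120], 0], [[0, 0, 120], 0], [[0, 0, 120], 0], [[0, 0, 120], 0]]}}

```text
clock: 3.0
eef_pos: [0.5778, -0.1804, 0.1257]
tool_rot: [0.805, 0.593, 0.001, 0.001]
ft_force: [-0.5, -0.0, 0.6]
grip_width: 0.0858
grasp_force: 0.0
```

```bash
python3 -c "
from go import *
go(.582,-.189,.124,-17.2)
im,d,W=snap('side','s1.png'); b=im[170:270,220:370][:,:,::-1]
cv2.imwrite('pics/c2.png',cv2.resize(b,(750,500),interpolation=2))"
```

```text
at [ 0.5778 -0.1804  0.1257] yang -17.23 shift [-6.9  6.5  1.7] turn -0.03 F [-0.5 -0.   0.6] t 3.0 q [-0.3   0.57  0.02  1.02 -0.    1.57]
```

View pics/c2.png

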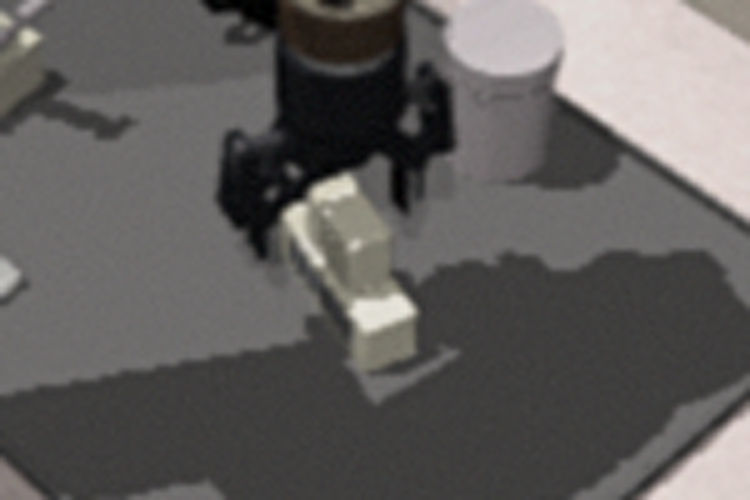

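The gripper straddles the block, but its centre sits slightly toward +y of it, consistent with the 7 mm remainder. I'll correct that and close.

Request:
{"method": "step_arm", "body": {"rows": [[[-4, 4, 1], 0], [[-7, 6, 1], 0], [[-7, 6, 1], 0], [[-7, 6, 1], 0]]}}

```text
clock: 3.55
eef_pos: [0.5809, -0.1889, 0.1236]
tool_rot: [0.805, 0.593, -0.0, -0.0]
ft_force: [0.5, -0.3, 0.3]
grip_width: 0.0857
grasp_force: 0.0
```

Request:
{"method": "step_arm", "body": {"rows": [[[0, 0, 0], 0], [[0, 0, 0], 0], [[0, 0, 0], 0], [[0, 0, 0], 0], [[0, 0, 0], 0], [[0, 0, 0], 0], [[0, 0, 0], 0], [[0, 0, 0], 0]], "claw": 1}}

```text
clock: 4.55
eef_pos: [0.5811, -0.1888, 0.1238]
tool_rot: [0.805, 0.593, 0.0, 0.0]
ft_force: [-0.2, -0.6, 0.9]
grip_width: 0.0291
grasp_force: 59.9
```

Request:
{"method": "step_arm", "body": {"rows": [[[0, 0, -20], 0], [[0, 0, -60], 0], [[0, 0, -100], 0], [[0, 0, -140], 0], [[0, 0, -150], 0], [[0, 0, -150], 0]]}}

```text
clock: 5.3
eef_pos: [0.5807, -0.1888, 0.2729]
tool_rot: [0.805, 0.593, -0.0, -0.0]
ft_force: [-0.5, -0.4, -2.8]
grip_width: 0.0293
grasp_force: 59.9
```

```bash
python3 - <<'E'
from go import *
from scipy.optimize import minimize
go(.53,.182,.27,9)
# fit: project 3D outline rectangle of known size at z=.044 to image, match to mask of top-face (z in band, from depth) by soft IoU
def fit(n,c0,yaw0,sx,sy,zc,lo,hi,near):
    z=np.load(f'pics/{n}0.png.npz'); W=z['W']; 
    m=(W[...,2]>lo)&(W[...,2]<hi)&(np.hypot(W[...,0]-c0[0],W[...,1]-c0[1])<near)
    P=W[m][:,:2]
    # plane-area per pixel ~ const: count inside minus outside, soft edges
    def cost(q):
        a=np.deg2rad(q[2]); d=(P*1000-q[:2]); u=d@[np.cos(a),np.sin(a)]; v=d@[-np.sin(a),np.cos(a)]
        s=lambda t:1/(1+np.exp(-t/1.0))
        return -(s(sx/2-abs(u))*s(sy/2-abs(v))).sum()
    # short-axis angle = yaw-90
    best=min((minimize(cost,[c0[0]*1000+i,c0[1]*1000+j,yaw0],method='Nelder-Mead',options=dict(initial_simplex=[[c0[0]*1000+i,c0[1]*1000+j,yaw0],[c0[0]*1000+i+5,c0[1]*1000+j,yaw0],[c0[0]*1000+i,c0[1]*1000+j+5,yaw0],[c0[0]*1000+i,c0[1]*1000+j,yaw0+3]])) for i in(-4,0,4) for j in(-4,0,4)),key=lambda r:r.fun)
    a=np.deg2rad(best.x[2]); d=P*1000-best.x[:2]; u=d@[np.cos(a),np.sin(a)]; v=d@[-np.sin(a),np.cos(a)]
    print(n,best.x.round(2),best.fun.round(1),len(P),'u pct',np.percentile(u,[1,3,97,99]).round(1),'v',np.percentile(v,[1,3,97,99]).round(1))
    if sx>50: print(np.histogram(u,np.arange(-46,50,4))[0], np.histogram(v,np.arange(-104,108,4))[0])
for n in('top','side'):
    fit(n,(.581,-.189),-17.2,30,56,.089,.07,.1,.06)
    fit(n,(.529,.182),9,66,190,.044,.036,.051,.13)
E
```

```text
at [ 0.5807 -0.1888  0.2729] yang -17.24 shift [ 339.1 -158.3    3. ] turn -26.24 F [-0.5 -0.4 -2.8] t 5.3 q [-0.31  0.48  0.27  1.36 -0.    1.56]
top [ 582.76 -189.98  -16.16] -163.9 181 u pct [-14.3 -14.1  15.   15.7] v [-27.1 -26.   25.8  27.3]
top [531.47 180.2    8.76] -557.8 604 u pct [-33.  -32.6  32.8  34. ] v [-93.5 -91.   90.7  93.7]
[ 0  0  0 57 67 67 56 14 14 24 13  9  8  4 14  9 41 73 70 57  6  0  1] [ 0  0 13 17 11 11 15 16 14 16 14 16 14  8 10 11 12  8  8 11 12 12  6  8
 10 13 14 10 11  9 10 12  9 14 10  7 11  9 16  9 21 25 23 17 13 15 13 12
 12 15  1  0]
side [ 577.81 -191.4   -15.75] -172.8 194 u pct [-13.7 -13.4  14.8  16.3] v [-27.2 -26.3  28.   30.9]
side [526.4  177.6    8.06] -443.5 493 u pct [-33.6 -32.2  34.3  37.4] v [-92.5 -90.8  89.3  97.3]
[ 0  0  3 42 63 46 42 26 12 11 13 12 11 17 13 17 38 42 32 33 19  1  0] [ 0  0 10 20 26 15 10  8  6 15  9  7 10  8  5  7  6  2  8  6 12  4 12 10
  7  7 12  9  7  7 12  7 12  4 10 10  8  6 10  7  9 16 17 21 15 16 16 14
  5  7  6  0]
```

```bash
python3 -c "
from go import *
go(.5288,.1809,.27,8.6)"
```

```text
at [ 0.5807 -0.1888  0.2729] yang -17.24 shift [ 337.7 -159.1    3. ] turn -25.84 F [-0.5 -0.4 -2.8] t 5.3 q [-0.31  0.48  0.27  1.36 -0.    1.56]
```

Request:
{"method": "step_arm", "body": {"rows": [[[30, -14, 3], -3], [[80, -38, 3], -8], [[135, -64, 3], -13], [[190, -90, 3], -18], [[245, -115, 3], -22], [[290, -137, 3], -25.8], [[320, -151, 3], -25.8], [[335, -158, 3], -25.8], [[337.7, -159, 3], -25.8], [[337.7, -159, 3], -25.8], [[337.7, -159, 3], -25.8], [[337.7, -159, 3], -25.8]]}}

```text
clock: 6.8
eef_pos: [0.5294, 0.1799, 0.2708]
tool_rot: [0.653, 0.757, 0.0, 0.0]
ft_force: [0.7, 0.6, -2.0]
grip_width: 0.029
grasp_force: 59.9
```

```bash
python3 -c "
from go import *
go(.5288,.1809,.20,8.6)"
```

```text
at [0.5294 0.1799 0.2708] yang 8.47 shift [ 1.1 -0.5 70.8] turn -0.13 F [ 0.7  0.6 -2. ] t 6.8 q [ 0.33  0.37  0.1   1.3  -0.    1.75]
```

Request:
{"method": "step_arm", "body": {"rows": [[[1, -0.5, 30], 0], [[1, -0.5, 65], 0], [[1, -0.5, 90], 0], [[1, -0.5, 98], 0], [[1, -0.5, 98], 0], [[1, -0.5, 98], 0], [[1, -0.5, 98], 0]]}}

```text
clock: 7.68
eef_pos: [0.5292, 0.182, 0.174]
tool_rot: [0.652, 0.758, 0.001, 0.001]
ft_force: [0.3, 0.1, -2.5]
grip_width: 0.0294
grasp_force: 59.7
```

```bash
python3 -c "
from go import *
go(.5288,.1809,.142,8.6)
im,d,W=snap('side','s2.png'); b=im[115:215,130:280][:,:,::-1]
im2,d,W=snap('top','t2.png'); c=im2[185:270,140:270][:,:,::-1]
cv2.imwrite('pics/c3.png',np.vstack([cv2.resize(b,(525,350),interpolation=2)[:,:520],cv2.resize(c,(382,250),interpolation=2)[:, :] if 0 else cv2.copyMakeBorder(cv2.resize(c,(382,250),interpolation=2),0,0,0,138,0)]))"
```

```text
at [0.5292 0.182  0.174 ] yang 8.56 shift [-1.  -0.7 32. ] turn -0.04 F [ 0.3  0.1 -2.5] t 7.675 q [ 0.33  0.44 -0.06  1.07  0.    1.75]
```

View pics/c3.png

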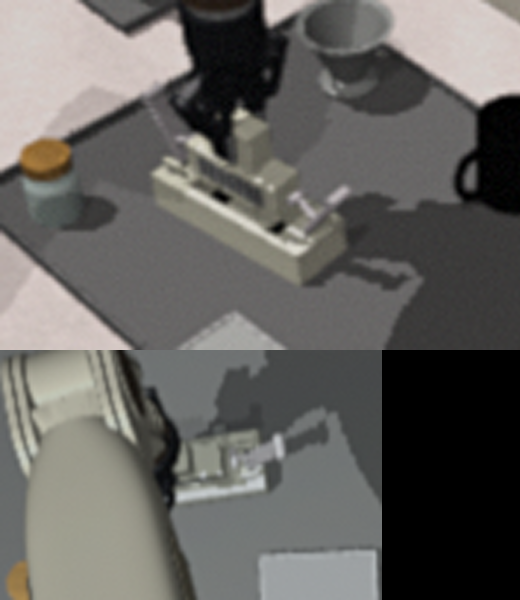

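The side crop shows the cartridge hanging squarely over the pocket, with both levers splayed clear. I'll descend in guarded steps.

Request:
{"method": "step_arm", "body": {"rows": [[[-0.5, -0.3, 4], 0], [[-0.5, -0.3, 8], 0], [[-0.5, -0.3, 11], 0], [[-0.5, -0.3, 14], 0], [[-0.5, -0.3, 14], 0]]}}

```text
clock: 8.4
eef_pos: [0.5281, 0.1811, 0.1583]
tool_rot: [0.652, 0.758, -0.0, -0.0]
ft_force: [0.6, 0.8, -1.9]
grip_width: 0.0292
grasp_force: 59.7
```

No contact, and it is 6 mm in.

Request:
{"method": "step_arm", "body": {"rows": [[[0, 0, 3], 0], [[0, 0, 6], 0], [[0, 0, 9], 0], [[0, 0, 12], 0], [[0, 0, 12], 0]]}}

```text
clock: 9.02
eef_pos: [0.5281, 0.1811, 0.1463]
tool_rot: [0.652, 0.758, -0.0, -0.0]
ft_force: [0.3, 0.4, -2.4]
grip_width: 0.0292
grasp_force: 59.7
```

Request:
{"method": "step_arm", "body": {"rows": [[[0, 0, 2], 0], [[0, 0, 4], 0], [[0, 0, 4.5], 0], [[0, 0, 4.5], 0]]}}

```text
clock: 9.52
eef_pos: [0.5283, 0.1812, 0.1421]
tool_rot: [0.652, 0.758, -0.0, -0.0]
ft_force: [0.4, 0.2, -1.8]
grip_width: 0.0294
grasp_force: 59.7
```

Request:
{"method": "step_arm", "body": {"rows": [[[0, 0, 0], 0], [[0, 0, 0], 0], [[0, 0, 0], 0], [[0, 0, 0], 0], [[0, 0, 0], 0]], "claw": -0.5}}

```text
clock: 10.15
eef_pos: [0.5283, 0.1812, 0.1422]
tool_rot: [0.652, 0.758, 0.0, 0.0]
ft_force: [-0.5, -0.4, -0.8]
grip_width: 0.064
grasp_force: 0.0
```

Request:
{"method": "step_arm", "body": {"rows": [[[0, 0, -20], 0], [[0, 0, -50], 0], [[0, 0, -80], 0], [[0, 0, -110], 0], [[0, 0, -110], 0], [[0, -150, -110], 0], [[0, -150, -110], 0], [[0, -150, -110], 0], [[0, -150, -110], 0], [[0, -150, -110], 0]]}}

```text
clock: 11.4
eef_pos: [0.3808, 0.1591, 0.252]
tool_rot: [0.652, 0.758, 0.0, 0.0]
ft_force: [0.1, -0.5, 0.2]
grip_width: 0.0644
grasp_force: 0.0
```

```bash
python3 - <<'E'
from go import *
go(.5288,.1809,.142,8.6)
im,d,W=snap('side','s3.png'); b=im[125:215,130:280][:,:,::-1]
im2,d,W2=snap('top','t3.png'); c=im2[185:270,140:270][:,:,::-1]
cv2.imwrite('pics/c4.png',np.vstack([cv2.resize(b,(550,330),interpolation=2),cv2.copyMakeBorder(cv2.resize(c,(398,260),interpolation=2),0,0,0,152,0)]))
# profile in dock frame, each cam with own dock centre
for nm,Wc,c in(('side',W,(.5264,.1776)),('top',W2,(.5315,.1802))):
    a=np.deg2rad(8.6); D=Wc[...,:2]-c; u=D@[np.cos(a),np.sin(a)]; v=D@[-np.sin(a),np.cos(a)]
    m=(abs(u)<.013)&(abs(v)<.15)
    print(nm)
    for v0 in range(-140,141,8):
        s=m&(abs(v*1000-v0)<4); z=Wc[...,2][s]
        if len(z)>2: print(v0,len(z),np.percentile(z,[10,50,90]).round(4)*1000,end=' | ')
    print()
E
```

```text
at [0.3808 0.1591 0.252 ] yang 8.56 shift [ -0.5 149.5 110.1] turn -0.04 F [ 0.1 -0.5  0.2] t 11.4 q [ 0.4   0.1  -0.31  1.16 -0.    1.82]
side
-140 14 [1.8 4.3 6.5] | -132 13 [-1.2  3.8  6.7] | -124 32 [  1.4   9.2 114.7] | -116 25 [  2.1  96.2 113.3] | -108 18 [-0.3  2.8 89. ] | -100 22 [ 2.   6.6 85.5] | -92 57 [ 4.2 26.2 53.6] | -84 32 [15.2 43.3 68.8] | -76 15 [44.2 70.8 80.3] | -68 13 [49.4 80.7 86.6] | -60 11 [40.2 43.9 83.8] | -52 36 [39.1 50.2 61.9] | -44 12 [58.6 60.6 63.5] | -36 13 [59.2 61.2 63.5] | -28 37 [ 60.5  71.3 102.7] | -20 58 [ 69.   92.2 108.3] | -12 22 [ 63.2  96.8 108.7] | -4 18 [ 65.6 104.4 110.4] | 4 27 [ 61.9  97.  108.7] | 12 20 [ 72.  105.6 110.1] | 20 22 [ 67.4 103.6 108.9] | 28 15 [ 78.1 102.3 107.5] | 36 6 [ 61.7  64.8 101.6] | 44 5 [55.  61.1 63.3] | 52 8 [57.5 62.2 64.1] | 60 7 [58.7 85.  87.5] | 68 11 [42.1 80.2 85.3] | 76 18 [41.3 47.4 78.8] | 84 24 [48.  56.3 70.6] | 92 25 [54.2 68.3 79.1] | 100 23 [73.8 83.6 92.7] | 108 30 [ 88.3  99.5 108. ] | 116 3 [102.5 105.6 108.8] | 132 5 [4.5 5.7 7. ] | 140 9 [1.2 4.4 7.6] | 
top
-140 19 [-0.   3.9  8.6] |
[... 233 characters left out ...]
9 87.6] | -60 19 [38.8 44.8 61.7] | -52 21 [58.3 63.6 68. ] | -44 18 [56.2 63.6 68. ] | -36 18 [59.6 63.5 65. ] | -28 39 [ 59.9  85.  110.4] | -20 21 [103.8 108.6 113.6] | -12 19 [104.5 106.7 111.5] | -4 23 [103.2 106.8 110.8] | 4 22 [104.  107.9 112.7] | 12 18 [103.4 106.3 109.2] | 20 24 [103.3 107.6 110.8] | 28 9 [ 89.4 108.5 110.6] | 36 12 [60.6 65.1 67.2] | 44 18 [56.7 61.4 66.4] | 52 19 [55.9 60.2 68.2] | 60 22 [39.5 46.8 83.5] | 68 25 [40.4 50.1 86.6] | 76 16 [43.  52.  81.1] | 84 19 [47.  63.9 75.2] | 92 30 [43.9 77.8 87. ] | 100 21 [ 87.4  94.7 101.1] | 108 32 [  6.1 107.9 121. ] | 116 33 [  2.7 117.1 123.9] | 124 13 [2.1 5.8 8.5] | 132 10 [-2.4  2.9  6.4] | 140 14 [-1.4  2.3  4.5] |
```

View pics/c4.png

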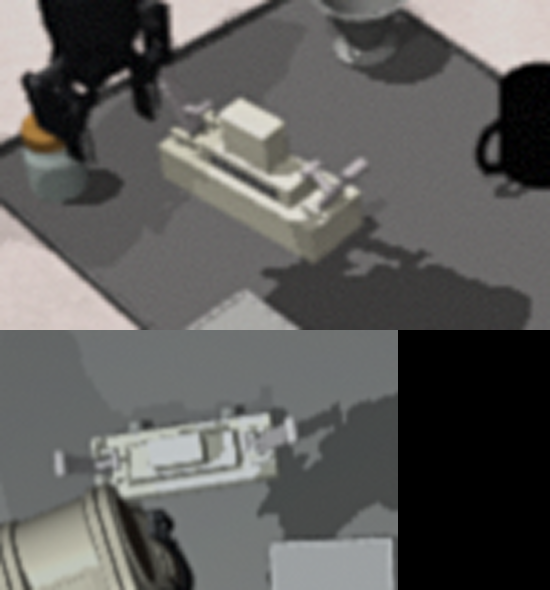

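The cartridge is seated: its shoulders read about 62 mm at both ends, and both levers are still out. Next is the left lever, approached from outside with the claw shut.

Request:
{"method": "step_arm", "body": {"rows": [[[35, 35, 0], 0], [[75, 75, 0], 0], [[115, 115, 0], 0], [[145, 145, 0], 0], [[150, 149.5, 0], 0], [[150, 149.5, 20], 0], [[150, 149.5, 60], 0], [[150, 149.5, 85], 0], [[150, 149.5, 90], 0], [[150, 149.5, 90], 0], [[150, 149.5, 90], 0]], "claw": 1}}

```text
clock: 12.88
eef_pos: [0.5063, 0.3298, 0.1638]
tool_rot: [0.652, 0.758, 0.001, 0.0]
ft_force: [-0.2, 0.0, 0.9]
grip_width: -0.0002
grasp_force: 0.0
```

```bash
cat > rel.py <<'E'
from go import *
import sys
def rel():
    o=bot.get_obs(); a=np.deg2rad(8.6); D=(o['eef_pos'][:2]-[.5286,.1800])*1000
    print('v',(D@[-np.sin(a),np.cos(a)]).round(1),'u',(D@[np.cos(a),np.sin(a)]).round(1),'z',(o['eef_pos'][2]*1000).round(1),'Fv',(o['ft_force'][:2]@[-np.sin(a),np.cos(a)]).round(2),'F',o['ft_force'].round(2),'grip',o['grip_width'].round(4),'t',o['clock'])
rel()
E
python3 rel.py; python3 -c "
from h import *
im,d,W=snap('side','s4.png'); cv2.imwrite('pics/c5.png',cv2.resize(im[95:215,120:280][:,:,::-1],(720,540),interpolation=2))"
```

```text
Traceback (most recent call last):
  File "rel.py", line 6, in <module>
    rel()
    ~~~^^
  File "rel.py", line 5, in rel
    print('v',(D@[-np.sin(a),np.cos(a)]).round(1),'u',(D@[np.cos(a),np.sin(a)]).round(1),'z',(o['eef_pos'][2]*1000).round(1),'Fv',(o['ft_force'][:2]@[-np.sin(a),np.cos(a)]).round(2),'F',o['ft_force'].round(2),'grip',o['grip_width'].round(4),'t',o['clock'])
                                                                                                                                                                                                                        ^^^^^^^^^^^^^^^^^^^^^
AttributeError: 'float' object has no attribute 'round'
```

View pics/c5.png

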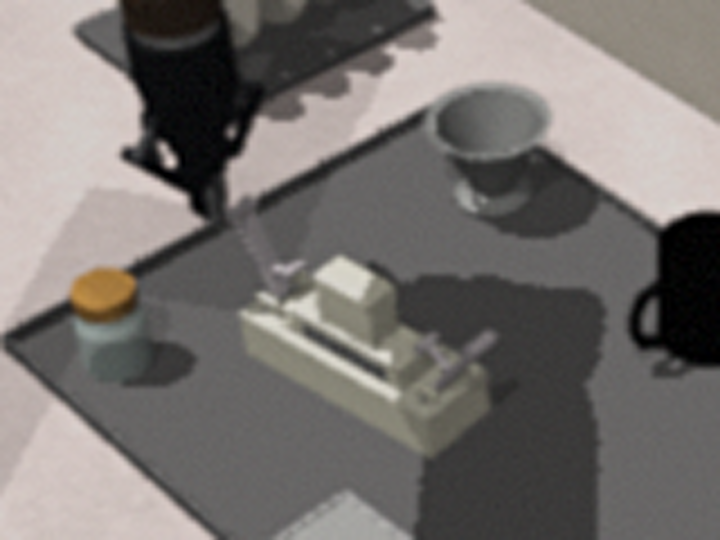

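The shut fingers stand just outside the left lever's roll, at about (215,215) in the crop. I'll push inward along -x slowly.

Request:
{"method": "step_arm", "body": {"rows": [[[-5, 0, 0], 0], [[-10, 0, 0], 0], [[-14, 0, 0], 0], [[-18, 0, 0], 0], [[-22, 0, 0], 0], [[-26, 0, 0], 0], [[-30, 0, 0], 0], [[-34, 0, 0], 0], [[-38, 0, 0], 0], [[-42, 0, 0], 0], [[-45, 0, 0], 0], [[-45, 0, 0], 0]]}}

```text
clock: 14.42
eef_pos: [0.5121, 0.2842, 0.1619]
tool_rot: [0.653, 0.758, -0.001, 0.0]
ft_force: [0.3, 1.7, 1.6]
grip_width: -0.0002
grasp_force: 0.7
```

```bash
sed -i "s/o\['grip_width'\].round(4)/o['grip_width']/" rel.py; python3 rel.py
```

```text
v 105.5 u -0.7 z 161.9 Fv 1.6 F [0.34 1.67 1.64] grip -0.00017777246721553824 t 14.425
```

Request:
{"method": "step_arm", "body": {"rows": [[[-3, 0, 0], 0], [[-6, 0, 0], 0], [[-9, 0, 0], 0], [[-12, 0, 0], 0], [[-12, 0, 0], 0]]}}

```text
clock: 15.05
eef_pos: [0.5139, 0.2728, 0.1621]
tool_rot: [0.652, 0.758, -0.0, 0.0]
ft_force: [0.0, 2.0, 1.6]
grip_width: 0.0004
grasp_force: 1.2
```

Request:
{"method": "step_arm", "body": {"rows": [[[-2, 0, 0], 0], [[-4, 0, 0], 0], [[-6, 0, 0], 0], [[-6, 0, 0], 0]]}}

```text
clock: 15.55
eef_pos: [0.5147, 0.2675, 0.162]
tool_rot: [0.652, 0.758, 0.0, -0.0]
ft_force: [-1.5, 5.7, 0.0]
grip_width: 0.0002
grasp_force: 2.6
```

```bash
python3 rel.py
```

```text
v 88.6 u -0.6 z 162.0 Fv 5.81 F [-1.48  5.65  0.02] grip 0.0001727178086858866 t 15.55
```

Request:
{"method": "step_arm", "body": {"rows": [[[-1.5, 0, 0], 0], [[-3, 0, 0], 0], [[-3, 0, 0], 0]]}}

```text
clock: 15.92
eef_pos: [0.5151, 0.265, 0.1618]
tool_rot: [0.652, 0.758, 0.0, -0.001]
ft_force: [-0.5, 6.2, -1.7]
grip_width: -0.0004
grasp_force: 3.0
```

Request:
{"method": "step_arm", "body": {"rows": [[[-1.5, 0, 0], 0], [[-3, 0, 0], 0], [[-3, 0, 0], 0]]}}

```text
clock: 16.3
eef_pos: [0.5154, 0.2625, 0.1616]
tool_rot: [0.652, 0.758, 0.001, -0.001]
ft_force: [-0.3, 8.4, -1.9]
grip_width: 0.0
grasp_force: 3.4
```

Request:
{"method": "step_arm", "body": {"rows": [[[-1.5, 0, 0], 0], [[-3, 0, 0], 0], [[-3, 0, 0], 0]]}}

```text
clock: 16.68
eef_pos: [0.5158, 0.2599, 0.1616]
tool_rot: [0.652, 0.758, 0.001, -0.002]
ft_force: [-1.0, 9.1, -4.0]
grip_width: -0.0001
grasp_force: 3.8
```

Request:
{"method": "step_arm", "body": {"rows": [[[-1, 0, 0], 0], [[-2, 0, 0], 0], [[-2, 0, 0], 0]]}}

```text
clock: 17.05
eef_pos: [0.516, 0.2583, 0.1617]
tool_rot: [0.652, 0.758, 0.001, -0.002]
ft_force: [-1.1, 10.0, -2.1]
grip_width: 0.0004
grasp_force: 4.2
```

```bash
python3 rel.py
```

```text
v 79.3 u -0.8 z 161.7 Fv 10.05 F [-1.12 10.   -2.14] grip 0.00035651017290986496 t 17.05
```

Request:
{"method": "step_arm", "body": {"rows": [[[-1, 0, 0], 0], [[-2, 0, 0], 0], [[-2, 0, 0], 0]]}}

```text
clock: 17.42
eef_pos: [0.5161, 0.2577, 0.1617]
tool_rot: [0.651, 0.759, 0.002, -0.003]
ft_force: [-1.4, 14.1, -2.2]
grip_width: -0.0002
grasp_force: 5.8
```

Request:
{"method": "step_arm", "body": {"rows": [[[-1, 0, 0], 0], [[-1, 0, 0], 0], [[-1, 0, 0], 0]]}}

```text
clock: 17.8
eef_pos: [0.5161, 0.2574, 0.1617]
tool_rot: [0.651, 0.759, 0.003, -0.004]
ft_force: [-3.5, 14.7, -3.3]
grip_width: 0.0
grasp_force: 6.6
```

Request:
{"method": "step_arm", "body": {"rows": [[[-1, 0, 0], 0], [[-1.5, 0, 0], 0], [[-1.5, 0, 0], 0]]}}

```text
clock: 18.18
eef_pos: [0.5162, 0.257, 0.1617]
tool_rot: [0.651, 0.759, 0.004, -0.005]
ft_force: [-2.2, 19.4, -5.4]
grip_width: -0.0002
grasp_force: 7.9
```

```bash
python3 rel.py
```

```text
v 78.0 u -0.8 z 161.7 Fv 19.47 F [-2.22 19.36 -5.42] grip -0.00015204158199577626 t 18.175
```

The left lever is home: force climbed steeply to 19 N with hardly any motion. I'll back off and cross over to the right lever.

Request:
{"method": "step_arm", "body": {"rows": [[[12, 0, 0], 0], [[35, 0, -20], 0], [[45, 0, -60], 0], [[30, 0, -90], 0], [[-10, 0, -90], 0], [[-60, 0, -90], 0], [[-110, 0, -90], 0], [[-160, 0, -90], 0], [[-205, 0, -90], 0], [[-226, 0, -90], 0], [[-226, 0, -90], 0], [[-226, 0, -90], 0]]}}

```text
clock: 19.68
eef_pos: [0.5504, 0.0284, 0.2519]
tool_rot: [0.652, 0.758, -0.001, -0.0]
ft_force: [-0.3, 0.9, 0.3]
grip_width: -0.0001
grasp_force: 0.0
```

```bash
python3 rel.py; python3 - <<'E'
from h import *
im,d,W=snap('side','s5.png'); cv2.imwrite('pics/c6.png',cv2.resize(im[95:215,120:280][:,:,::-1],(720,540),interpolation=2))
E
```

```text
v -153.2 u -1.1 z 251.9 Fv 0.95 F [-0.25  0.92  0.31] grip -6.78406519349688e-05 t 19.675
```

View pics/c6.png

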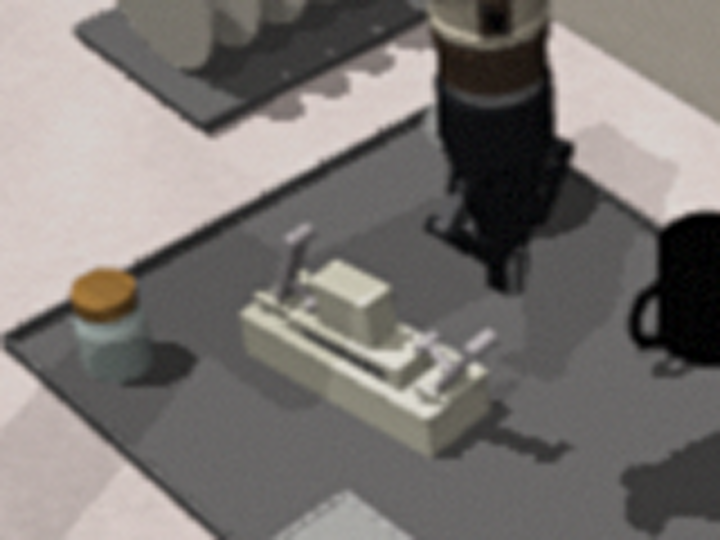

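The left lever is leaning inward with its hook on the shoulder, and the tool is beyond the right lever. I'll descend and push along +x.

Request:
{"method": "step_arm", "body": {"rows": [[[-2, 0, 30], 0], [[-2, 0, 65], 0], [[-2, 0, 85], 0], [[-2, 0, 90], 0], [[-2, 0, 90], 0], [[5, 0, 90], 0], [[10, 0, 90], 0], [[15, 0, 90], 0], [[19, 0, 90], 0], [[23, 0, 90], 0], [[27, 0, 90], 0], [[27, 0, 90], 0]]}}

```text
clock: 21.22
eef_pos: [0.5477, 0.0542, 0.1632]
tool_rot: [0.653, 0.758, 0.0, 0.002]
ft_force: [1.3, -4.7, 3.7]
grip_width: 0.0003
grasp_force: 2.6
```

Request:
{"method": "step_arm", "body": {"rows": [[[4, 0, 0], 0], [[8, 0, 0], 0], [[12, 0, 0], 0], [[16, 0, 0], 0], [[20, 0, 0], 0], [[20, 0, 0], 0]]}}

```text
clock: 21.98
eef_pos: [0.5435, 0.0756, 0.1619]
tool_rot: [0.652, 0.758, 0.0, -0.001]
ft_force: [0.2, -0.8, 1.2]
grip_width: 0.0003
grasp_force: 0.7
```

```bash
python3 rel.py
```

```text
v -105.4 u -0.9 z 161.9 Fv -0.83 F [ 0.22 -0.81  1.19] grip 0.00032969143836119756 t 21.975
```

Request:
{"method": "step_arm", "body": {"rows": [[[3, 0, 0], 0], [[6, 0, 0], 0], [[9, 0, 0], 0], [[12, 0, 0], 0], [[12, 0, 0], 0]]}}

```text
clock: 22.6
eef_pos: [0.5419, 0.0872, 0.1621]
tool_rot: [0.652, 0.758, 0.0, -0.0]
ft_force: [0.1, -0.4, 1.1]
grip_width: 0.0003
grasp_force: 0.8
```

Request:
{"method": "step_arm", "body": {"rows": [[[2, 0, 0], 0], [[4, 0, 0], 0], [[5, 0, 0], 0], [[5, 0, 0], 0]]}}

```text
clock: 23.1
eef_pos: [0.5412, 0.0917, 0.1622]
tool_rot: [0.652, 0.758, 0.0, -0.0]
ft_force: [0.4, -2.4, 1.4]
grip_width: 0.0001
grasp_force: 1.2
```

Request:
{"method": "step_arm", "body": {"rows": [[[1.5, 0, 0], 0], [[3, 0, 0], 0], [[3, 0, 0], 0]]}}

```text
clock: 23.48
eef_pos: [0.5408, 0.0946, 0.1621]
tool_rot: [0.652, 0.758, -0.0, 0.0]
ft_force: [-0.2, -5.2, 1.3]
grip_width: -0.0002
grasp_force: 2.1
```

```bash
python3 rel.py
```

```text
v -86.3 u -0.7 z 162.1 Fv -5.1 F [-0.18 -5.18  1.31] grip -0.00017824818975985916 t 23.475
```

Request:
{"method": "step_arm", "body": {"rows": [[[1.5, 0, 0], 0], [[3, 0, 0], 0], [[3, 0, 0], 0]]}}

```text
clock: 23.85
eef_pos: [0.5403, 0.0974, 0.162]
tool_rot: [0.652, 0.758, -0.0, 0.0]
ft_force: [0.7, -4.5, 0.0]
grip_width: -0.0003
grasp_force: 2.5
```

Request:
{"method": "step_arm", "body": {"rows": [[[1.5, 0, 0], 0], [[3, 0, 0], 0], [[3, 0, 0], 0]]}}

```text
clock: 24.22
eef_pos: [0.5399, 0.0999, 0.1618]
tool_rot: [0.653, 0.758, -0.001, 0.001]
ft_force: [1.2, -6.9, -0.2]
grip_width: 0.0002
grasp_force: 3.0
```

Request:
{"method": "step_arm", "body": {"rows": [[[1, 0, 0], 0], [[2, 0, 0], 0], [[2, 0, 0], 0]]}}

```text
clock: 24.6
eef_pos: [0.5397, 0.1016, 0.1615]
tool_rot: [0.653, 0.758, -0.001, 0.001]
ft_force: [2.2, -7.2, -1.5]
grip_width: -0.0001
grasp_force: 3.2
```

Request:
{"method": "step_arm", "body": {"rows": [[[1, 0, 0], 0], [[2, 0, 0], 0], [[2, 0, 0], 0]]}}

```text
clock: 24.98
eef_pos: [0.5393, 0.1033, 0.1614]
tool_rot: [0.653, 0.758, -0.001, 0.001]
ft_force: [1.9, -8.4, -2.2]
grip_width: 0.0002
grasp_force: 3.4
```

Request:
{"method": "step_arm", "body": {"rows": [[[1, 0, 0], 0], [[2, 0, 0], 0], [[2, 0, 0], 0]]}}

```text
clock: 25.35
eef_pos: [0.5391, 0.1048, 0.1613]
tool_rot: [0.653, 0.757, -0.002, 0.001]
ft_force: [3.2, -9.4, -2.5]
grip_width: -0.0001
grasp_force: 4.0
```

Request:
{"method": "step_arm", "body": {"rows": [[[1, 0, 0], 0], [[1.5, 0, 0], 0], [[1.5, 0, 0], 0]]}}

```text
clock: 25.72
eef_pos: [0.5389, 0.1055, 0.1613]
tool_rot: [0.653, 0.757, -0.002, 0.002]
ft_force: [2.4, -10.7, -3.3]
grip_width: 0.0002
grasp_force: 5.0
```

```bash
python3 rel.py
```

```text
v -75.2 u -0.9 z 161.3 Fv -10.97 F [  2.44 -10.72  -3.26] grip 0.00021919138720404816 t 25.725
```

Request:
{"method": "step_arm", "body": {"rows": [[[1, 0, 0], 0], [[1.5, 0, 0], 0], [[1.5, 0, 0], 0]]}}

```text
clock: 26.1
eef_pos: [0.5389, 0.1059, 0.1613]
tool_rot: [0.653, 0.757, -0.003, 0.003]
ft_force: [3.3, -15.2, -2.5]
grip_width: -0.0
grasp_force: 6.6
```

Request:
{"method": "step_arm", "body": {"rows": [[[1, 0, 0], 0], [[1.5, 0, 0], 0], [[1.5, 0, 0], 0]]}}

```text
clock: 26.48
eef_pos: [0.5388, 0.1063, 0.1613]
tool_rot: [0.654, 0.757, -0.004, 0.004]
ft_force: [3.5, -18.1, -1.7]
grip_width: -0.0001
grasp_force: 8.1
```

```bash
python3 rel.py
```

```text
v -74.4 u -0.9 z 161.3 Fv -18.46 F [  3.48 -18.15  -1.69] grip -0.00014711259587609738 t 26.475
```

The right lever is home too. I'll withdraw and check.

Request:
{"method": "step_arm", "body": {"rows": [[[-12, 0, 0], 0], [[-35, 0, -20], 0], [[-50, 0, -60], 0], [[-60, 0, -110], 0], [[-80, -50, -110], 0], [[-100, -100, -110], 0], [[-120, -150, -110], 0], [[-120, -170, -110], 0], [[-120, -170, -110], 0], [[-120, -170, -110], 0]]}}

```text
clock: 27.72
eef_pos: [0.3892, -0.0324, 0.2725]
tool_rot: [0.652, 0.758, 0.001, 0.0]
ft_force: [-0.6, 0.0, -0.6]
grip_width: -0.0001
grasp_force: 0.0
```

```bash
python3 rel.py; python3 - <<'E'
from h import *
im,d,W=snap('side','s6.png'); im2,d,W2=snap('top','t6.png')
b=im[125:215,130:280][:,:,::-1];c=im2[185:270,140:270][:,:,::-1]
cv2.imwrite('pics/c7.png',np.vstack([cv2.resize(b,(550,330),interpolation=2),cv2.copyMakeBorder(cv2.resize(c,(398,260),interpolation=2),0,0,0,152,0)]))
a=np.deg2rad(8.6)
for nm,Wc,c in(('side',W,(.5264,.1776)),('top',W2,(.5315,.1802))):
    D=Wc[...,:2]-c; u=D@[np.cos(a),np.sin(a)]; v=(D@[-np.sin(a),np.cos(a)])*1000
    for q in((-42,-33),(33,42),(-22,-5),(5,22)):
        s=(abs(u)<.012)&(v>q[0])&(v<q[1]); z=Wc[...,2][s]*1000; print(nm,q,len(z),np.percentile(z,[20,50,80]).round(1))
    # lever leans: fit bar line above block ends
    for sg in(1,-1):
        s=(abs(u)<.007)&(v*sg>40)&(v*sg<130)&(Wc[...,2]>.07)&(Wc[...,2]<.125)
        z=Wc[...,2][s]*1000; r=v[s]*sg; k=z>105; print('roll',sg,k.sum(),r[k].mean().round(1) if k.any() else None, z.max() if len(z) else None)
E
```

```text
v -189.2 u -169.6 z 272.5 Fv 0.09 F [-0.56  0.01 -0.56] grip -0.00013632687001959986 t 27.725
side (-42, -33) 1 [52.4 52.4 52.4]Traceback (most recent call last):
  File "<stdin>", line 9, in <module>
    return _quantile_unchecked(
        a, q, axis, out, overwrite_input, method, keepdims, weights)
    return _ureduce(a,
                    func=_quantile_ureduce_func,
    ...<5 lines>...
                    overwrite_input=overwrite_input,
                    method=method)
    r = func(a, **kwargs)
    result = _quantile(arr,
                       quantiles=q,
    ...<2 lines>...
                       out=out,
                       weights=wgt)
    slices_having_nans = np.isnan(arr[-1, ...])
                                  ~~~^^^^^^^^^
IndexError: index -1 is out of bounds for axis 0 with size 0
```

View pics/c7.png

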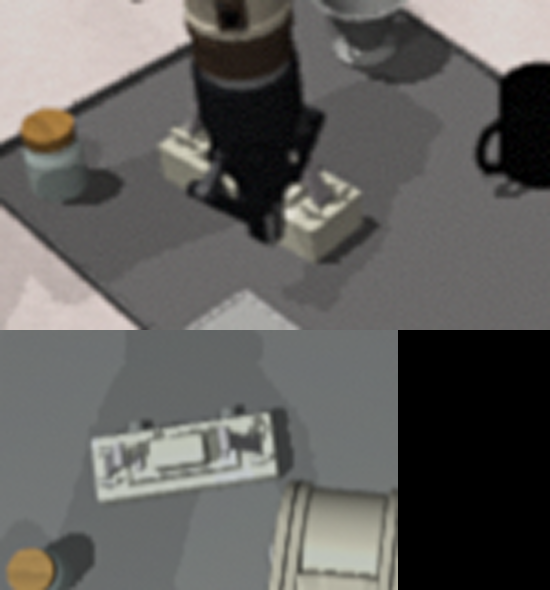

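The top view shows both levers leaning in over the shoulders, but the arm hides the dock from the side camera. I'll check heights from the top image.

```bash
python3 - <<'E'
import numpy as np
a=np.deg2rad(8.6)
for f in('t3','t6'):
    W=np.load(f'pics/{f}.png.npz')['W']; D=W[...,:2]-[.5315,.1802]; u=D@[np.cos(a),np.sin(a)]; v=(D@[-np.sin(a),np.cos(a)])*1000
    for q in((-22,-8),(8,22),(-55,-33),(33,55)):
        s=(abs(u)<(.012 if abs(q[0])<30 and abs(q[1])<30 else .017))&(v>q[0])&(v<q[1]); z=W[...,2][s]*1000; print(f,q,len(z),np.percentile(z,[10,25,50,75,90]).round(1),z.mean().round(1))
E
```

```text
t3 (-22, -8) 35 [104.1 105.1 107.9 110.5 113.2] 107.7
t3 (8, 22) 33 [103.1 103.9 107.2 109.  110.5] 106.6
t3 (-55, -33) 75 [56.5 59.7 63.3 65.  66.7] 62.4
t3 (33, 55) 63 [57.1 59.4 61.6 64.9 67.9] 62.2
t6 (-22, -8) 32 [ 94.6  96.4  97.9 100.6 101.8] 98.3
t6 (8, 22) 34 [ 96.3  97.6  99.5 101.4 103.9] 99.7
t6 (-55, -33) 64 [ 47.5  52.9  57.4 115.6 124.1] 73.3
t6 (33, 55) 90 [ 52.1  54.6  57.8  69.7 122.4] 72.3
```

Both ends are down about 8 mm, with a hint that +y is slightly higher. There is plenty of time, so I'll re-press the left lever to confirm it is home.

Request:
{"method": "step_arm", "body": {"rows": [[[40, 21, 0], 0], [[90, 48, 0], 0], [[140, 75, 0], 0], [[190, 101, 0], 0], [[240, 128, 0], 0], [[285, 152, 0], 0], [[310, 165, 0], 0], [[315, 169, 0], 0], [[315, 169, 30], 0], [[315, 169, 75], 0], [[315, 169, 105], 0], [[315, 169, 110], 0]]}}

```text
clock: 29.32
eef_pos: [0.5069, 0.3022, 0.1594]
tool_rot: [0.653, 0.758, -0.003, -0.001]
ft_force: [-0.4, -0.1, -0.9]
grip_width: 0.0002
grasp_force: 0.0
```

Request:
{"method": "step_arm", "body": {"rows": [[[-10, 0, 0], 0], [[-20, 0, 0], 0], [[-28, 0, 0], 0], [[-34, 0, 0], 0], [[-38, 0, 0], 0], [[-41, 0, 0], 0], [[-41, 0, 0], 0]]}}

```text
clock: 30.2
eef_pos: [0.5144, 0.263, 0.1621]
tool_rot: [0.652, 0.758, -0.0, -0.0]
ft_force: [-0.5, -0.4, 0.2]
grip_width: -0.0003
grasp_force: 0.0
```

```bash
python3 rel.py
```

```text
v 84.2 u -1.6 z 162.1 Fv -0.32 F [-0.48 -0.4   0.2 ] grip -0.0003302950515701018 t 30.2
```

Request:
{"method": "step_arm", "body": {"rows": [[[-2, 0, 0], 0], [[-4, 0, 0], 0], [[-5, 0, 0], 0], [[-5, 0, 0], 0]]}}

```text
clock: 30.7
eef_pos: [0.515, 0.259, 0.1621]
tool_rot: [0.652, 0.758, 0.001, -0.001]
ft_force: [-1.0, 3.9, -2.1]
grip_width: -0.0001
grasp_force: 1.9
```

Request:
{"method": "step_arm", "body": {"rows": [[[-1, 0, 0], 0], [[-2, 0, 0], 0], [[-2, 0, 0], 0]]}}

```text
clock: 31.08
eef_pos: [0.5152, 0.2582, 0.1622]
tool_rot: [0.652, 0.758, 0.001, -0.002]
ft_force: [-1.2, 8.9, -1.9]
grip_width: 0.0001
grasp_force: 3.5
```

```bash
python3 rel.py
```

```text
v 79.4 u -1.6 z 162.2 Fv 8.97 F [-1.16  8.9  -1.91] grip 0.00011609418913806022 t 31.075
```

Request:
{"method": "step_arm", "body": {"rows": [[[-1, 0, 0], 0], [[-2, 0, 0], 0], [[-2, 0, 0], 0]]}}

```text
clock: 31.45
eef_pos: [0.5153, 0.257, 0.1623]
tool_rot: [0.651, 0.759, 0.002, -0.002]
ft_force: [-1.7, 10.8, -1.4]
grip_width: 0.0004
grasp_force: 4.4
```

Request:
{"method": "step_arm", "body": {"rows": [[[-1, 0, 0], 0], [[-1.5, 0, 0], 0], [[-1.5, 0, 0], 0]]}}

```text
clock: 31.82
eef_pos: [0.5154, 0.2567, 0.1623]
tool_rot: [0.651, 0.759, 0.003, -0.003]
ft_force: [-2.4, 13.3, -3.6]
grip_width: -0.0
grasp_force: 5.7
```

```bash
python3 rel.py
```

```text
v 77.8 u -1.6 z 162.3 Fv 13.54 F [-2.36 13.33 -3.56] grip -1.2720541073006402e-05 t 31.825
```

Request:
{"method": "step_arm", "body": {"rows": [[[-1, 0, 0], 0], [[-2, 0, 0], 0], [[-2, 0, 0], 0]]}}

```text
clock: 32.2
eef_pos: [0.5155, 0.2562, 0.1623]
tool_rot: [0.651, 0.759, 0.004, -0.005]
ft_force: [-3.1, 18.2, -3.9]
grip_width: 0.0002
grasp_force: 7.5
```

```bash
python3 rel.py
```

```text
v 77.3 u -1.6 z 162.3 Fv 18.41 F [-3.08 18.16 -3.89] grip 0.0002170218590643213 t 32.2
```

Request:
{"method": "step_arm", "body": {"rows": [[[12, 0, 0], 0], [[35, 0, -20], 0], [[60, 0, -60], 0], [[90, 0, -110], 0], [[110, -50, -120], 0], [[110, -100, -120], 0], [[110, -150, -120], 0], [[110, -170, -120], 0], [[110, -170, -120], 0], [[110, -170, -120], 0]]}}

```text
clock: 33.45
eef_pos: [0.3327, 0.3342, 0.2824]
tool_rot: [0.653, 0.758, 0.0, 0.001]
ft_force: [0.8, 0.2, -0.2]
grip_width: 0.0003
grasp_force: 0.0
```

```bash
python3 rel.py; python3 - <<'E'
from h import *
a=np.deg2rad(8.6)
for n,c in(('top',[.5315,.1802]),('side',[.5264,.1776])):
    Ws=[]
    for i in range(6):
        im,d=bot.camera(n); w=cloud(n,d); w[d==0]=np.nan; Ws.append(w)
    cv2.imwrite(f'pics/{n}7.png',im[:,:,::-1])
    W=np.nanmean(Ws,0); D=W[...,:2]-c; u=D@[np.cos(a),np.sin(a)]; v=(D@[-np.sin(a),np.cos(a)])*1000
    s=(abs(u)<.011)&(abs(v)<24)&(W[...,2]>.085); z=W[...,2][s]*1000; A=np.c_[v[s],np.ones(s.sum())]; print(n,s.sum(),'top z = %.3f*v + %.1f'%tuple(np.linalg.lstsq(A,z,rcond=None)[0]))
    m=(abs(abs(u)-.028)<.004)&(abs(v)<85)&(abs(W[...,2]-.044)<.012); A=np.c_[v[m],np.ones(m.sum())]; print('dock rim',m.sum(),np.linalg.lstsq(A,W[...,2][m]*1000,rcond=None)[0].round(3))
    for sg in(1,-1):
        k=(abs(u)<.013)&(v*sg>30)&(v*sg<90)&(W[...,2]>.108); print('roll',sg,k.sum(),np.nanmean(v[k]).round(1) if k.any() else '', (np.nanmean(W[...,2][k])*1000).round(1) if k.any() else '')
E
```

```text
v 181.7 u -170.7 z 282.4 Fv 0.08 F [ 0.78  0.2  -0.25] grip 0.00032860858348891927 t 33.45
top 107 top z = 0.008*v + 99.1
dock rim 251 [-2.0000e-03  4.4132e+01]
roll 1 34 51.2 121.1
roll -1 36 -54.8 119.6
side 76 top z = 0.077*v + 98.1
dock rim 154 [ 0.    40.817]
roll 1 27 53.9 118.6
roll -1 35 -52.5 117.2
```

```bash
python3 -c "
from workcell import bot
print(bot.job_done())"
```

```text
the job is handed in; nothing more can be done
None
```

I handed the job in at about 34 s. The cartridge stands in the dock's pocket: it reads level in the top view, with its top 99 mm above the work surface, the height expected with it right down on the floor. Both levers are pressed home at about 18–19 N (left re-pressed once after the right), the gripper is clear, and I moved nothing else on the tray.

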